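Free the sagging bolt of a test-cell guard and hold the gate ajar

ROBOT

A 6-joint arm with a two-finger parallel gripper is mounted at the origin on the work surface. World frame = base frame: x ahead of the robot, y to its left, z up, the work surface at z = 0. Lengths are in m, angles in rad, forces in N, time in s.
With the tool pointing down it reaches from about 0.35 to 0.975 m from the base axis. Payload 4.9 kg.
Tool frame: the origin (TCP) lies midway between the tips of the shut fingers; the grasp point (between the pads) lies ctrl.tcp_to_grasp behind it (ctrl.tcp_to_grasp is the distance from the TCP to the grasp point, in m); z points along the fingers, y is the direction in which the jaws open and shut (so a half turn about z gives the same grasp; the last joint's range is limited). The gripper opens to 85 mm and grips with 20 to 120 N. Pads are 22 mm wide; open, the fingers measure 114 mm over their backs; the gripper's body (76 mm by 85 mm) begins 54 mm behind the grasp point. The pads swing forward as they close: fully open they stand 13 mm farther back than shut.
Start: joints at [-1.404, 0.053, 1.613, -0, 1.476, -0.119], TCP at [0.176, -0.6, 0.231] pointing down, gripper open.
Joint ranges: [-3.01, 3.01], [-1.01, 2.22], [0.06, 2.58], [-1.02, 4.17], [0.09, 2.62], [-3.14, 3.14]. Speed limits (rad/s): [2.57, 2.57, 3.14, 3.14, 3.14, 3.14].

INTERFACE

Orientations are given as a rotation vector (axis times angle).
In Python, from station import ctrl, get_image, calibration, finish_job, models gives the robot as it stands.
- The arm moves only by the shell command python3 -m creep 'ROWS' [FORCE]. ROWS is JSON, a list of rows, each a list of 7 numbers: the opening, from 0 (shut) to 1 (fully open), then the shift along the tool's x, y, z in m, then the turn, a rotation vector about the tool's x, y, z in degrees. A call has 1 to 20 rows; each row shifts and turns the commanded pose from where the row before left it, along the tool's axes as they then stand; what a row does not reach is not made up. A row lasts 1/10 s, in which the tool goes at most 50 mm and 8.59 degrees, less where a joint would pass 70% of its speed; a pose out of reach is approached as far as the arm can. A call with a gripper value outside its range is refused whole. The fingers move at their own pace and stop on an object; FORCE is the grip in N (left out, the last holds). Time passes only in rows, so rows that do not move let the fingers close. It gives the time, the measured TCP pose, the force and the opening at its end, in the units of the state.
- ctrl.get_obs(): the state, without advancing time (a new reading comes with each control period).
- get_image(name): name is "scene" or "top"; returns the picture (420x560x3 uint8, red, green, blue); there is no depth.
- calibration(name): a dict with "mtx" (3x3 intrinsics, pixels), "R" (3x3) and "t" (3): a world point X has camera coordinates R X + t. Camera axes: x right, y down, z forward; pixel columns grow to the right and rows downward; lengths in m; the calibration is good to about 2 mm. A picture is of the moment at which its call begins. calibration takes no time and is no camera call.
- finish_job(): hands the job in, once; it reports no verdict.
Trained networks look in the newest picture that a camera, given by its name, has taken for a name from the list of things; names that differ only in an ending like _2 or _b are one class to them, and where a whole thing is asked for, a point or a joint stands for the part that bears it (a point fixed in the world has none). Each returns a list of dicts, best first, with "conf" (0 to 1); they miss things now and then, are a little off and sometimes report something else, mostly with a low value. They report only what shows in the picture. A call takes as long as a camera call.
- models.search_frame(camera, name): "extent" ([left, top, right, bottom] in pixels, round what is visible of it).
The state is a dict: "t": time; "q": joint angles; "dq": joint speeds; "effort": joint torques, N m; "tool_pos": TCP position; "tool_rot": TCP orientation; "contact_force": force on the tool from outside, world axes, zero at the start; "wrist_torque": the same for the moment, N m; "opening": finger opening in m.
Only numpy, scipy, OpenCV 4.12 (cv2) and the standard library are available. Lean on these libraries where they do the work, as an engineer would, in place of code of your own. Each camera call takes 0.05 s, during which the arm holds its last target. There are 200 camera calls.

TASK

Open the guard gate of the test cell: its bolt has sagged behind the bent-up lip of the keeper, so take the bolt by its knob, lift it over the lip while you draw it towards the hinge until it is clear, without wrenching it against the keeper, then swing the gate towards you until its free edge stands about 10 cm out. The gate has a closing spring, so finish while still holding it there by the knob, standing still; leave everything else on the bench where it is.

Things in the scene. Friction and masses are not known exactly. Their poses are not given: they have to be found in the camera images.
- cell: test cell fixed to the bench: aluminium posts 35 mm square, 208 mm tall, clear panels, open top, 350 mm wide, 240 deep. Origin on the bench under the middle of the shut gate's front face; z up, x from the gate into the cell (away from the robot), y along the shut gate from latch side (-y) to hinge side (+y). Place and yaw vary
- gate (a joint): swing of the gate (rad): 0 shut, grows as its latch edge comes out towards the robot (clockwise from above), stop at 1.2. Aluminium frame with a clear panel, 275 mm wide, 20 mm thick, from 30 to 195 mm above the bench. A spring pulls it shut with 0.3 N m at 0 and 0.3 N m more per rad
- gate_hinge (a point): a point on the gate's upright hinge axis, 100 mm above the bench; in the cell's frame at x 0, y +140 mm
- gate_edge (a point): top of the gate's latch-side stile (the free edge), at the front face, 275 mm from the hinge axis, 195 mm above the bench
- knob: the bolt's knob: upright black cylinder, 22 mm across, 40 tall, on a 12 mm stem. Origin at its centre, 222 mm above the bench at rest, 35 above the bolt's top, 15 above the tops of the two bolt guides, which start 68 mm from it towards the latch, 130 towards the hinge. It starts 19.5 mm in front of the gate, 195 to 200 from the hinge axis. Knob, bolt and toe move as one and swing with the gate
- bolt (a joint): draw of the steel barrel bolt (m), which slides along the front face near the top of the gate: 0 fully shot, grows towards the hinge, stop at 0.055; starts at 0 to 0.005. The toe is clear of the keeper from 0.023 on. Friction about 1 N
- bolt_lift (a joint): lift of the whole bolt in its tall, worn guides (m): 0 sagged down, as at the start, stop at 0.016; it falls back by its own weight (about 0.25 kg) when not held. The toe passes over the keeper's lip with 0.009 of lift or more
- toe: down-turned toe at the nose of the bolt, steel block 12 mm square and 21 mm tall, 103 mm from the knob's axis towards the latch side. Origin at the middle of its underside, 166 mm above the bench at rest, 9 mm below the top of the keeper's lip
- keeper: dark steel keeper on the latch post, open on top: floor, front wall 4 mm thick that stops the gate while the toe is inside, and inner edge bent up into a lip 4 mm thick that stops the sagged toe being drawn. Origin mid-length on the lip's top edge, 175 mm above the bench, at y -148 mm in the cell's frame; axes as the cell's; lip 33 mm long, front wall 23 mm higher than the lip
- wrench: bystander: flat steel wrench, 150 mm long, on the bench in front of the gate, low enough for the gate to swing over it; origin at the middle of its underside
- screwdriver: bystander: screwdriver, 180 mm long, on the bench beyond the hinge side; origin at the middle of its underside
- jar: bystander: closed jar, 52 mm across, 65 mm tall, beyond the latch side; origin at the middle of its underside
- tray: bystander: open grey parts tray 90 x 110 x 35 mm beyond the latch side; origin at the middle of its underside
- fitting: bystander: brass fitting, 26 mm across, 30 mm tall, beyond the latch side; origin at the middle of its underside
- plug: bystander: steel plug, 24 mm across, 24 mm tall, in the tray; origin at the middle of its underside
- mug: bystander: white mug, 76 mm across, 90 mm tall, beyond the hinge side; origin at the middle of its underside
- spare_gauge: bystander: spare dial gauge lying on its back inside the cell, 72 mm across, 30 mm tall; origin at the middle of its underside

How it is judged:
By the outcome, as a careful person would: the job done as asked, in the order asked, and still so for the second after the job is handed in, while the arm keeps its last pose, push and grip.
It also fails if it takes over 35 s, if anything falls off the work surface, if the arm or the gripper's body presses on something with over 40 N, if the wrist force passes 120 N, or if a joint passes its speed limit or range.

## Working session

There is one attempt and no reset: what is moved stays moved. The work goes in short steps, Python scripts to look and compute and a shell command to move; the robot and the scene stay as the last step left them, time stands still between calls to the robot, and variables do not carry over. Pictures are saved under pics/ and viewed, about 8 in all and at most 12, crops included, and the job is handed in when it is done.

```bash
ls; mkdir -p pics; cat > h.py <<'E'
import numpy as np, cv2
from station import ctrl,get_image,calibration,models
def snap(cam,fn=None,crop=None,k=1):
    im=get_image(cam)
    if fn:
        o=im[:,:,::-1]
        if crop: o=o[crop[1]:crop[3],crop[0]:crop[2]]
        cv2.imwrite('pics/'+fn,cv2.resize(o,None,fx=k,fy=k,interpolation=cv2.INTER_CUBIC))
    return im
def proj(cam,X):
    c=calibration(cam);p=c['mtx']@(np.array(c['R'])@np.array(X)+np.array(c['t']));return p[:2]/p[2]
def ray(cam,uv):
    c=calibration(cam);R=np.array(c['R']);t=np.array(c['t'])
    d=R.T@np.linalg.inv(c['mtx'])@np.array([*uv,1.]);return -R.T@t,d/np.linalg.norm(d)
def atz(cam,uv,z):
    o,d=ray(cam,uv);return o+d*(z-o[2])/d[2]
E
python3 - <<'E'
from h import *
snap('scene','s0.png');snap('top','t0.png')
print(ctrl.get_obs(),ctrl.tcp_to_grasp)
for c in('scene','top'):
    print(c,ray(c,(280,210)))
    for n in('knob','toe','keeper','gate_edge','cell'):
        print(n,[(np.round(d['extent'],1).tolist(),round(d['conf'],2)) for d in models.search_frame(c,n)[:3]])
E
```

```text
pics
{'t': 0.1, 'q': array([-1.40403104e+00,  5.33411476e-02,  1.61418300e+00,  2.21470410e-05,
        1.47598292e+00, -1.19011185e-01]), 'dq': array([ 0.00018898, -0.00146956, -0.00286376, -0.00109443, -0.00084037,
        0.00053839]), 'effort': array([ 1.07116281e-03, -3.94900239e+01, -3.71362889e+01,  1.77752094e-05,
        3.90202651e-03, -1.15192583e-05]), 'tool_pos': array([ 0.17609349, -0.59908626,  0.23013905]), 'tool_rot': array([-3.10768175e+00, -4.47094762e-01,  3.71533258e-05]), 'contact_force': array([-0.12028384,  0.06223328, -0.23435186]), 'wrist_torque': array([-0.00792279, -0.01753718, -0.02749355]), 'opening': 0.08529181315461565} 0.0187
scene (array([ 1.02141192, -0.21300315,  0.81107335]), array([-0.54133834,  0.31010886, -0.78152754]))
knob [([199.0, 225.4, 216.5, 248.2], 0.52), ([95.1, 348.9, 177.2, 420.0], 0.46)]
toe [([145.2, 178.9, 407.5, 419.9], 0.34), ([143.8, 269.6, 162.3, 287.6], 0.28)]
keeper [([145.6, 271.0, 162.5, 288.8], 0.68)]
gate_edge [([152.8, 197.3, 298.0, 321.3], 0.92), ([254.2, 282.8, 295.2, 323.5], 0.49)]
cell [([144.0, 179.8, 403.1, 419.6], 0.6)]
top (array([0.40421202, 0.03979158, 1.48200584]), array([ 0.11456429,  0.00357661, -0.9934094 ]))
knob [([344.1, 185.1, 353.9, 192.5], 0.38)]
toe [([271.1, 166.7, 387.5, 208.2], 0.4), ([311.7, 177.3, 387.2, 202.1], 0.16)]
keeper [([380.4, 170.4, 391.4, 185.6], 0.53), ([188.1, 172.0, 231.5, 202.8], 0.29)]
gate_edge [([268.1, 167.3, 389.1, 210.8], 0.6)]
cell [([234.6, 80.5, 396.5, 211.0], 0.59)]
```

View pics/s0.png

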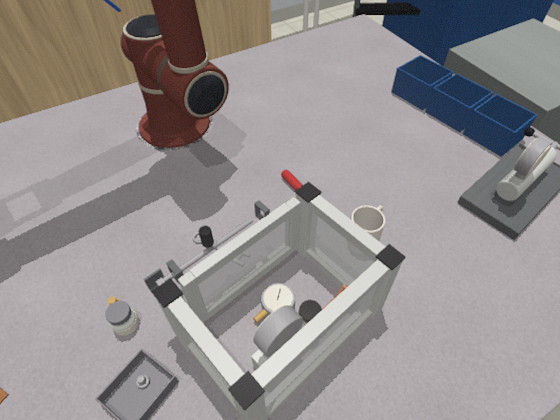

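View pics/t0.png

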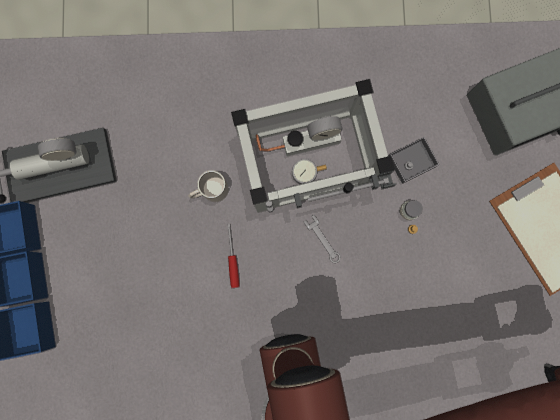

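```bash
python3 - <<'E'
from h import *
print('knob top cam z.242',atz('top',(349,188.8),.232),'scene z.222',atz('scene',(207.7,236.8),.222))
o1,d1=ray('top',(349,188.8));o2,d2=ray('scene',(207.7,236.8))
A=np.stack([d1,-d2],1);s=np.linalg.lstsq(A,o2-o1,rcond=None)[0];print(o1+d1*s[0],o2+d2*s[1])
print('keeper',atz('top',(386,178),.185),atz('scene',(154,280),.18))
E
```

```text
knob top cam z.242 [ 0.59493397 -0.12439445  0.232     ] scene z.222 [ 0.60085494 -0.11951657  0.222     ]
[ 0.59676073 -0.12596705  0.22002729] [ 0.59905393 -0.11911623  0.21947734]
keeper [ 0.62669012 -0.22480007  0.185     ] [ 0.60762256 -0.23075192  0.18      ]
```

The scene picture shows the cell with the knob at (207,237), the keeper at about (154,280) and the caps at (310,193), (168,292), (246,390) and (391,258). In the top picture the knob is at (349,188) and the front caps at (258,196) and (385,165). Next I'll crop closer to get the yaw.

```bash
python3 - <<'E'
from h import *
a=snap('scene');b=snap('top')
A=cv2.resize(a[185:315,130:330],None,fx=4,fy=4,interpolation=cv2.INTER_CUBIC)
B=cv2.resize(b[150:225,230:400],None,fx=4.7,fy=4.7,interpolation=cv2.INTER_CUBIC)
cv2.imwrite('pics/a.png',A[:,:,::-1]);cv2.imwrite('pics/b.png',B[:,:,::-1])
# dark caps
for cam,im,seeds in(('scene',a,[(310,193),(168,292),(246,389),(391,258)]),('top',b,[(258,196),(385,165),(239,118),(364,88)])):
    for s in seeds:
        m=(im.max(2)<50).astype(np.uint8)
        w=np.zeros_like(m);w[s[1]-14:s[1]+15,s[0]-14:s[0]+15]=1
        n,l,st,c=cv2.connectedComponentsWithStats(m*w)
        i=1+np.argmax(st[1:,4]);print(cam,s,c[i].round(1),st[i],atz(cam,c[i],.208).round(4))
E
```

```text
scene (310, 193) [311. 199.] [310 198   3   3   3] [0.6107 0.0921 0.208 ]
scene (168, 292) [175.  298.2] [169 294  13  10  13] [ 0.6751 -0.2119  0.208 ]Traceback (most recent call last):
  File "<stdin>", line 12, in <module>
    return _wrapfunc(a, 'argmax', axis=axis, out=out, **kwds)
    return bound(*args, **kwds)
ValueError: attempt to get argmax of an empty sequence
```

View pics/a.png

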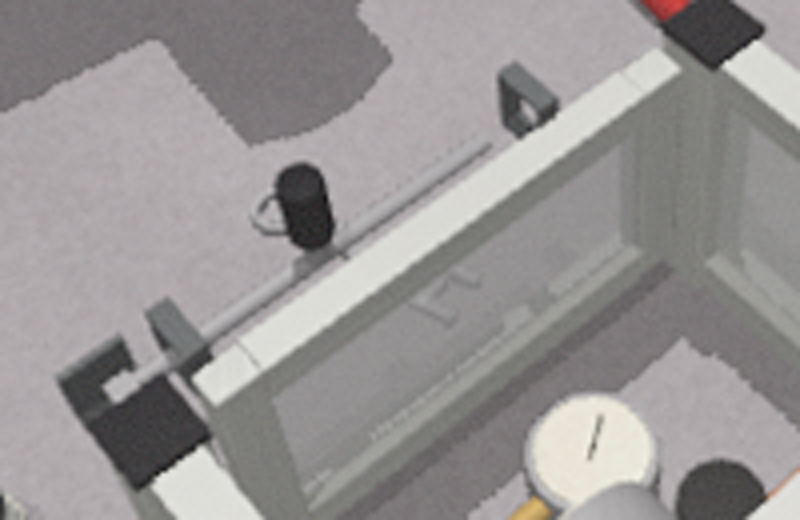

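View pics/b.png

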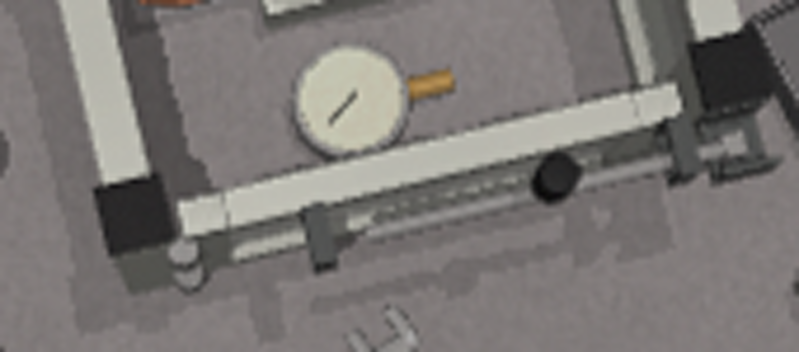

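Crop a: knob top at about (301,172), gate top front corners at (195,378) and (665,50). Crop b: knob top at about (557,174), gate front corners at (683,108) and (183,233).

```bash
python3 - <<'E'
from h import *
P=lambda x,y:(130+(x+.5)/4-.5,185+(y+.5)/4-.5); Q=lambda x,y:(230+x/4.7-.4,150+y/4.7-.4)
s=lambda x,y,z:atz('scene',P(x,y),z); t=lambda x,y,z:atz('top',Q(x,y),z)
for n,a,b in (('scene',s(195,378,.195),s(665,50,.195)),('top',t(683,108,.195),t(183,233,.195))):
    d=b-a;print(n,a,b,np.linalg.norm(d),'yaw',np.degrees(np.arctan2(-d[0],d[1])))
print('knobtop',s(301,172,.242),t(557,172,.242),'knobmid',s(307,206,.222))
# caps corners
print('caps: latch front-ish',[s(x,y,.208).round(3) for x,y in((90,425),(140,487),(210,437),(160,375))],[t(x,y,.208).round(3) for x,y in((693,45),(705,112),(770,98),(757,32))])
print('hinge cap',[t(x,y,.208).round(3) for x,y in((96,193),(160,178),(172,243),(110,257))],[s(x,y,.208).round(3) for x,y in((664,35),(718,67),(763,28))])
E
```

```text
scene [ 0.63698659 -0.19401729  0.195     ] [0.58236821 0.07530848 0.195     ] 0.27480818165755944 yaw 11.463924930599044
top [ 0.63958438 -0.19584368  0.195     ] [0.58067817 0.07219244 0.195     ] 0.2744326868768215 yaw 12.394830536564326
knobtop [ 0.59485532 -0.1190382   0.242     ] [ 0.59980501 -0.12123231  0.242     ] knobmid [ 0.59833371 -0.12093928  0.222     ]
caps: latch front-ish [array([ 0.644, -0.239,  0.208]), array([ 0.68 , -0.231,  0.208]), array([ 0.674, -0.199,  0.208]), array([ 0.636, -0.206,  0.208])] [array([ 0.671, -0.2  ,  0.208]), array([ 0.635, -0.205,  0.208]), array([ 0.641, -0.239,  0.208]), array([ 0.677, -0.235,  0.208])]
hinge cap [array([0.602, 0.117, 0.208]), array([0.608, 0.083, 0.208]), array([0.574, 0.078, 0.208]), array([0.567, 0.111, 0.208])] [array([0.583, 0.074, 0.208]), array([0.614, 0.086, 0.208]), array([0.604, 0.118, 0.208])]
```

Yaw is about 12°, hinge about (0.581, 0.074) and knob about (0.599, -0.121). I'll move to hover above the knob with the jaws along the gate.

```bash
python3 -m creep '[[1,0,0,-0.01,0,0,4.4],[1,0.032,-0.024,-0.005,0,0,0],[1,0.032,-0.024,-0.005,0,0,0],[1,0.032,-0.024,-0.005,0,0,0],[1,0.032,-0.024,-0.005,0,0,0],[1,0.032,-0.024,-0.005,0,0,0],[1,0.032,-0.024,-0.005,0,0,0],[1,0.032,-0.024,-0.005,0,0,0],[1,0.032,-0.024,-0.005,0,0,0],[1,0.032,-0.024,-0.005,0,0,0],[1,0.032,-0.024,-0.005,0,0,0],[1,0.032,-0.024,-0.005,0,0,0],[1,0.032,-0.024,0,0,0,0],[1,0.032,-0.024,0,0,0,0],[1,0.032,-0.022,0,0,0,0],[1,0.032,-0.022,0,0,0,0],[1,0.032,-0.022,0,0,0,0],[1,0,0,0,0,0,0],[1,0,0,0,0,0,0]]' 30
python3 - <<'E'
from h import *
print(ctrl.get_obs())
snap('scene','s1.png',(130,110,330,310),3)
E
```

```text
t: 2.6
tool_pos: [0.5988, -0.123, 0.2961]
tool_rot: [3.124, 0.33, -0.001]
contact_force: [0.7, -0.4, -0.2]
opening: 0.0854
{'t': 2.6, 'q': array([-3.24066047e-01, -9.19493372e-03,  1.56872548e+00, -4.50098695e-04,
        1.58269745e+00,  1.03613027e+00]), 'dq': array([-3.10774728e-02, -1.83950047e-02,  1.53128012e-02, -9.73944888e-04,
        4.08622386e-04, -4.09506640e-05]), 'effort': array([ 1.03492811e+00, -3.70558727e+01, -3.80528927e+01,  7.50407134e-02,
       -2.16907798e-02,  1.44426801e-02]), 'tool_pos': array([ 0.59884117, -0.123014  ,  0.29605898]), 'tool_rot': array([ 3.12404832e+00,  3.30175340e-01, -1.20166320e-03]), 'contact_force': array([ 0.74085582, -0.38656568, -0.24958061]), 'wrist_torque': array([ 0.04104345,  0.05601564, -0.04139666]), 'opening': 0.08543060050413921}
```

View pics/s1.png

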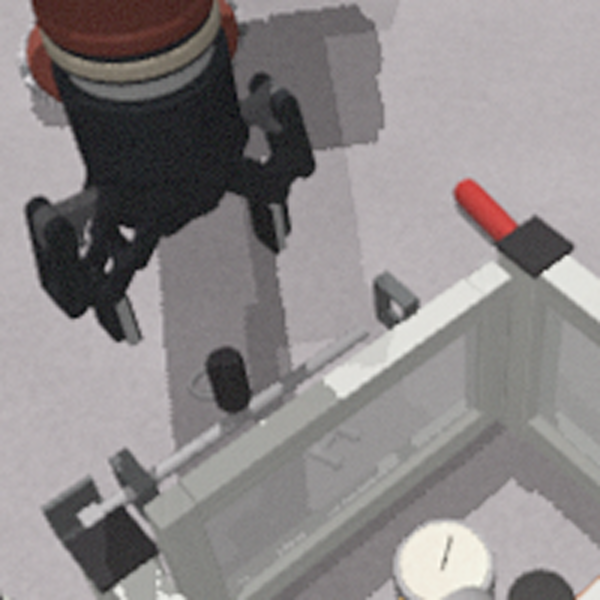

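The picture shows the open jaws straddling the knob line, with tips at about (135,342) and (270,250) and the knob below at (228,380). Descending.

```bash
python3 -m creep '[[1,0,-0.002,0.02,0,0,0],[1,0,0,0.025,0,0,0],[1,0,0,0.025,0,0,0],[1,0,0,0.015,0,0,0],[1,0,0,0.004,0,0,0],[0.45,0,0,0,0,0,0],[0.45,0,0,0,0,0,0],[0.45,0,0,0,0,0,0]]' 30
python3 - <<'E'
from h import *
snap('scene','s2.png',(130,160,280,310),4)
E
```

```text
t: 3.45
tool_pos: [0.599, -0.122, 0.2092]
tool_rot: [3.123, 0.327, 0.004]
contact_force: [0.7, -0.4, -0.0]
opening: 0.0438
```

View pics/s2.png

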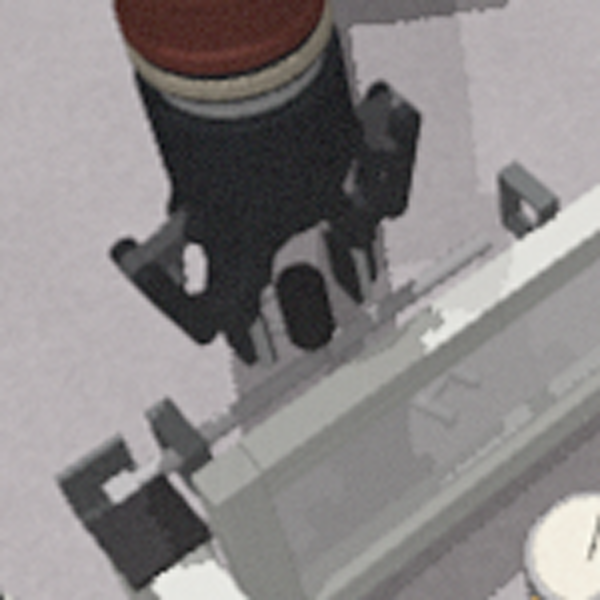

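The knob (about (305,310)) stands between the pads, at about (270,360) and (358,303). It is centred along y, and the tool looks a few mm too far in along x. I'll shift back 2 mm and close.

```bash
python3 -m creep '[[0.4,-0.002,0,0.001,0,0,0],[0.33,0,0,0,0,0,0],[0.29,0,0,0,0,0,0],[0.26,0,0,0,0,0,0],[0.26,0,0,0,0,0,0]]' 30; python3 -m creep '[[0.2,0,0,0,0,0,0],[0.2,0,0,0,0,0,0],[0.2,0,0,0,0,0,0]]' 30
```

```text
t: 4.0
tool_pos: [0.5963, -0.1219, 0.2064]
tool_rot: [-3.124, -0.328, 0.0]
contact_force: [-0.5, -0.1, 0.9]
opening: 0.0225
t: 4.3
tool_pos: [0.5963, -0.122, 0.2065]
tool_rot: [-3.124, -0.328, -0.0]
contact_force: [0.1, 1.2, 0.4]
opening: 0.0214
```

Gripped with only about 1 N of side force. I'll lift 12 mm.

```bash
python3 -m creep '[[0.1,0,0,-0.002,0,0,0],[0.1,0,0,-0.003,0,0,0],[0.1,0,0,-0.003,0,0,0],[0.1,0,0,-0.003,0,0,0],[0.1,0,0,-0.001,0,0,0],[0.1,0,0,0,0,0,0],[0.1,0,0,0,0,0,0]]' 40
python3 - <<'E'
from h import *
print(ctrl.get_obs()['tool_pos'])
snap('scene','s3.png',(130,160,280,310),4)
E
```

```text
t: 5.0
tool_pos: [0.5962, -0.122, 0.2183]
tool_rot: [-3.124, -0.328, 0.0]
contact_force: [-0.1, 0.0, -1.7]
opening: 0.0207
[ 0.59620638 -0.12201937  0.21829091]
```

View pics/s3.png

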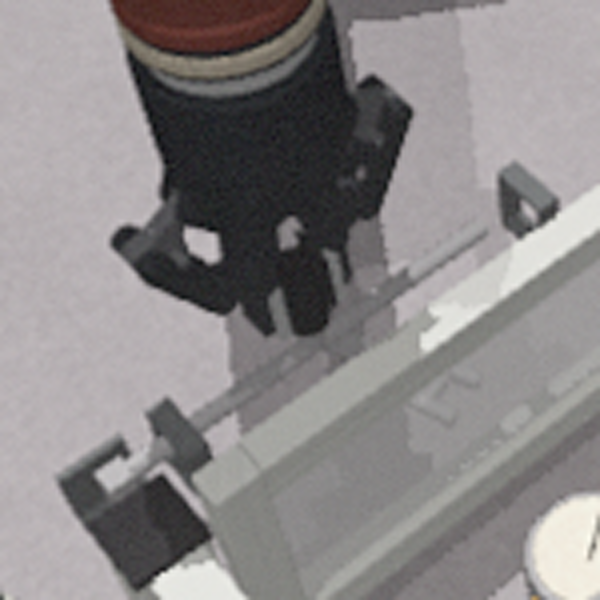

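The bolt has risen with the knob: its rod now sits higher in the guides, and the force is about the bolt's weight. I'll draw it 34 mm towards the hinge.

```bash
python3 -m creep '[[0.1,0,-0.002,0,0,0,0],[0.1,0,-0.004,0,0,0,0],[0.1,0,-0.004,0,0,0,0],[0.1,0,0,0,0,0,0]]' 40;  python3 -m creep '[[0.1,0,-0.004,0,0,0,0],[0.1,0,-0.004,0,0,0,0],[0.1,0,-0.004,0,0,0,0],[0.1,0,-0.004,0,0,0,0],[0.1,0,-0.004,0,0,0,0],[0.1,0,-0.003,0,0,0,0],[0.1,0,-0.001,0,0,0,0],[0.1,0,0,0,0,0,0]]' 40
python3 - <<'E'
from h import *
print(ctrl.get_obs()['tool_pos'])
snap('scene','s4.png',(130,160,280,310),4)
E
```

```text
t: 5.45
tool_pos: [0.594, -0.1116, 0.2183]
tool_rot: [-3.124, -0.328, 0.0]
contact_force: [0.2, 1.3, -1.8]
opening: 0.0213
t: 6.25
tool_pos: [0.5891, -0.0884, 0.2183]
tool_rot: [-3.124, -0.328, 0.0]
contact_force: [0.2, 0.7, -2.1]
opening: 0.0208
[ 0.58910416 -0.08835937  0.21830135]
```

View pics/s4.png

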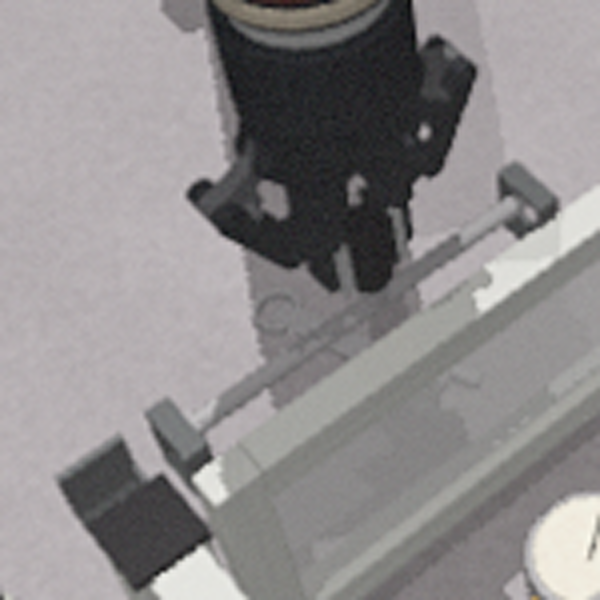

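The toe is out of the keeper, with a wide gap between the keeper (130,480) and the bolt end (200,420). Now I'll swing the gate, turning the tool with it.

```bash
python3 -m creep '[[0.1,-0.0022,-0.0003,0,0,0,0.75],[0.1,-0.0043,-0.0006,0,0,0,1.5],[0.1,-0.0043,-0.0006,0,0,0,1.5],[0.1,-0.0021,-0.0003,0,0,0,0.75],[0.1,0,0,0,0,0,0]]' 40;  python3 -m creep '[[0.1,-0.0022,-0.0003,0,0,0,0.75],[0.1,-0.0043,-0.0006,0,0,0,1.5],[0.1,-0.0043,-0.0006,0,0,0,1.5],[0.1,-0.0043,-0.0006,0,0,0,1.5],[0.1,-0.0043,-0.0006,0,0,0,1.5],[0.1,-0.0043,-0.0006,0,0,0,1.5],[0.1,-0.0043,-0.0006,0,0,0,1.5],[0.1,-0.0043,-0.0006,0,0,0,1.5],[0.1,-0.0043,-0.0006,0,0,0,1.5],[0.1,-0.0043,-0.0006,0,0,0,1.5],[0.1,-0.0043,-0.0006,0,0,0,1.5],[0.1,-0.0021,-0.0003,0,0,0,0.75],[0.1,0,0,0,0,0,0],[0.1,0,0,0,0,0,0]]' 40
python3 - <<'E'
from h import *
print(ctrl.get_obs()['tool_pos'])
snap('scene','s5.png',(110,130,330,330),3);snap('top','t5.png',(200,130,420,280),3.5)
E
```

```text
t: 6.8
tool_pos: [0.576, -0.0894, 0.2185]
tool_rot: [-3.135, -0.204, -0.001]
contact_force: [2.2, 2.0, -2.6]
opening: 0.021
t: 8.2
tool_pos: [0.5291, -0.0828, 0.2183]
tool_rot: [3.132, -0.247, 0.0]
contact_force: [3.9, 1.1, -1.6]
opening: 0.0212
[ 0.52905754 -0.08280687  0.21831519]
```

View pics/s5.png

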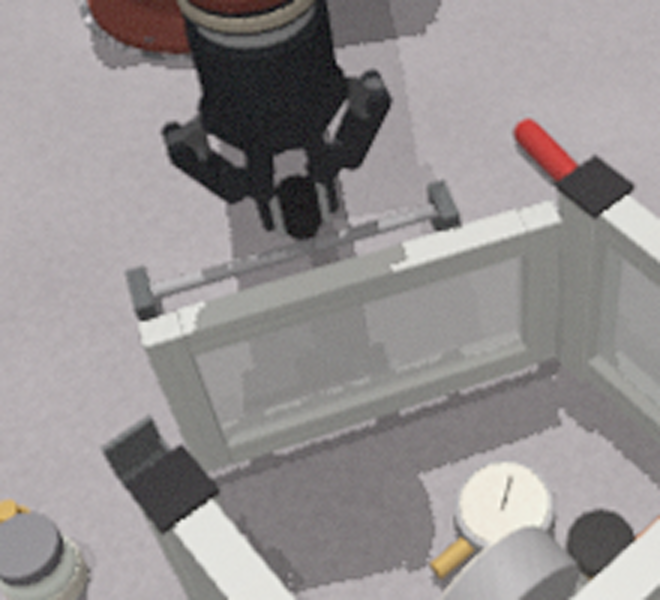

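The gate is open, with its free-edge top front corner at about (140,322) in the crop and the knob still between the pads. Measuring the opening.

```bash
python3 - <<'E'
from h import *
h=np.array([.581,.074]); ex=np.array([.978,.208])
for px in((138,320),(142,324)):
    e=atz('scene',(110+px[0]/3-.3,130+px[1]/3-.3),.195)[:2]
    e0=np.array([.637,-.194])
    print(e,'moved',np.linalg.norm(e-e0),'out',-(e-e0)@ex,'r',np.linalg.norm(e-h))
E
```

```text
[ 0.53198263 -0.19731591] moved 0.1050697097986706 out 0.10339670018507809 r 0.2757082259446361
[ 0.53609563 -0.19621498] moved 0.10092867351010791 out 0.09914518523750578 r 0.27392067641246926
```

View pics/t5.png

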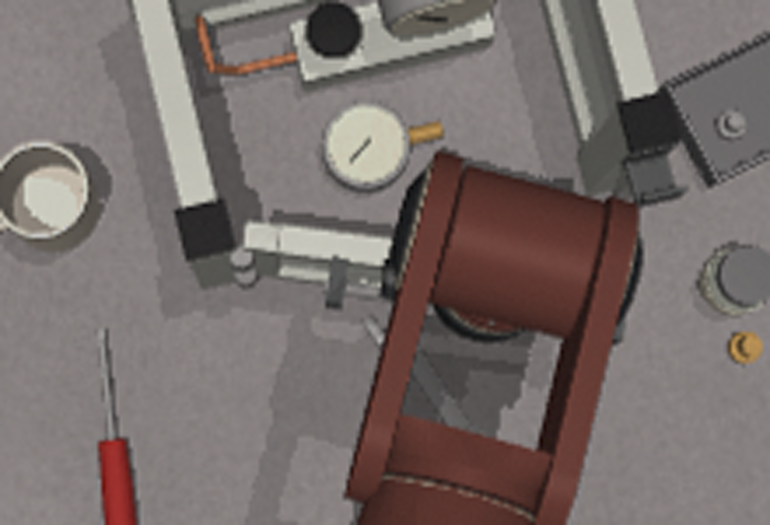

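The edge stands about 10 cm out (99 to 103 mm), and the bystanders haven't moved. I'll let it settle, then hand in.

```bash
python3 -m creep '[[0.1,0,0,0,0,0,0],[0.1,0,0,0,0,0,0],[0.1,0,0,0,0,0,0]]' 40; python3 -c "
from station import *
o=ctrl.get_obs();print(abs(o['dq']).max(),o['opening'],o['t']);finish_job()"
```

```text
t: 8.6
tool_pos: [0.5291, -0.0828, 0.2183]
tool_rot: [3.132, -0.247, -0.0]
contact_force: [3.1, -0.3, -2.3]
opening: 0.0212
0.0030063051053207377 0.021155902403784534 8.6
the job is handed in; nothing more can be done
```

The gate is open and held by the knob, and I handed the job in at t = 8.6 s. I gripped the knob, lifted the bolt 12 mm and drew it 34 mm towards the hinge. I then swung the gate about 21°, turning the tool with it.

- **Opening:** measured from the scene camera, the free edge stands 99–103 mm out. The arm blocks the top camera's view of that edge, so I have no second measurement.
- **Hold:** the arm was standing still, with the knob still in the jaws (fingers 21 mm apart) and about 3 N of spring pull on the tool.
- **Forces:** every reading I took stayed below about 5 N, and the side force was only about 1 N while I drew the bolt past the keeper.
- **Bystanders:** none looked moved in the last pictures; I compared them only by eye.
- **Disagreement:** the hinge position from the pictures and from the grip differed by about 7 mm in x. It caused no noticeable force during the swing.

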